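# Make up the acid-test kit and the hand-lens kit

### The job

Make up the two mineral loan kits from the stock in the wooden drawer: into the foam-lined tray with two cut-outs go the brown acid bottle and the largest of the three clear specimen boxes, into the tray with three cut-outs go the folding loupe, the stoppered glass vial and the smallest clear box, each in the cut-out made for its shape. Everything must sit right way up and fully down in its cut-out, with the acid bottle kept upright all the way. Leave the middle-sized box and the card tray of crystals undisturbed in the drawer.

Things in the scene. Friction and masses are not known exactly. Their poses are not given: they have to be found in the camera images.
- stock_drawer: Fixed open wooden drawer with the stock, 310 x 329 mm, small knob at the front; inner floor 7 mm above the worktop, walls 10 mm thick and 32 mm high. Origin on its underside: the walls reach 145 mm to its front (-x), 165 mm to its back, 164 mm to either side. Its seven things have centres 70 mm or more apart. Tall equipment stands behind x = 0.70 m and left of y = 0.47 m.
- acid_bottle: Small brown round bottle with a white cap, body 32 mm across and 60 mm high, 70 mm with the 20 mm wide cap; 0.06 to 0.13 kg. Origin: centre of its underside, z up. Grip the body. Starts upright in the stock drawer.
- large_box: The largest of the three clear closed specimen boxes with a rock in it, 45 x 45 x 38 mm high. Origin: centre of its underside, x and y square to its sides, z up. Rigid, may be gripped on any pair of sides. Starts upright in the stock drawer.
- small_box: The smallest and lowest of the three clear specimen boxes, 25 x 24 x 21 mm high. Origin: centre of its underside, x and y square to its sides, z up. Rigid, may be gripped on any pair of sides. Starts upright in the stock drawer.
- loupe: Folded pocket loupe lying flat, 36 mm (its x) x 26 mm (its y) x 17 mm high; two rounded pale cover plates with the black lens barrel between them. Origin: centre of its underside, z up. Grip it across the 26 mm. Starts upright in the stock drawer.
- vial: Squat round clear glass vial with a grey stopper and an orange stone on top, glass 36 mm across and 39 mm high, 55 mm with stopper. Origin: centre of its underside, z up. Grip the glass. Starts upright in the stock drawer.
- middle_box: The middle-sized clear specimen box, 34 x 33 x 37 mm high (nearly as tall as the large one, clearly narrower). Not needed; stays in the drawer. Origin: centre of its underside.
- card_tray: Small open white card tray of crystals, 48 x 50 x 20 mm high. Not needed; stays in the drawer. Origin: centre of its underside.
- acid_kit: Tray of the acid-test kit: grey, 76 mm (x) x 180 mm (y) x 20 mm high, fixed, its dark foam with TWO cut-outs at x = 0: round, 42 mm across, centred at y = +43 mm (bottle); square, 56 x 56 mm, at y = -43 mm (large box). Foam top 18 mm, cut-out floors 9 mm above the worktop. Origin: centre of its underside; z up. Behind the trays stands a chest, 0.37 m high, from x = 0.57 m on.
- lens_kit: Tray of the hand-lens kit: like the other, but with THREE cut-outs at x = 0: oblong, 36 mm in x by 46 mm in y, centred at y = +60 mm (loupe, its 36 mm side along the tray's y); round, 46 mm across, at y = 0 (vial); square, 35 x 35 mm, at y = -60 mm (small box). Foam top 18 mm, cut-out floors 9 mm above the worktop. Origin: centre of its underside; z up.
Not all that is in view belongs to the job. Leave any green or red look-alike of the acid_bottle alone.

How it is judged:
At the end, for the whole second after the job is handed in: Each of the five things sits in its own cut-out of its tray: within 10 mm of the cut-out's centre along either tray axis, underside less than 4 mm above the cut-out's floor, tilted less than 0.12 rad, released and at rest (x of acid_bottle in the frame of acid_kit between -0.01 and 0.01 m and y of acid_bottle in the frame of acid_kit between 0.033 and 0.053 m and z of each of acid_bottle, large_box in the frame of acid_kit below 0.013 m and angle between each of acid_bottle, large_box, loupe, vial, small_box's own z axis and vertical below 0.12 rad and linear speed of each of acid_bottle, large_box, loupe, vial, small_box below 0.02 m/s and x of large_box in the frame of acid_kit between -0.01 and 0.01 m and y of large_box in the frame of acid_kit between -0.053 and -0.033 m and x of loupe in the frame of lens_kit between -0.01 and 0.01 m and y of loupe in the frame of lens_kit between 0.05 and 0.07 m and z of each of loupe, vial, small_box in the frame of lens_kit below 0.013 m and x of vial in the frame of lens_kit between -0.01 and 0.01 m and y of vial in the frame of lens_kit between -0.01 and 0.01 m and x of small_box in the frame of lens_kit between -0.01 and 0.01 m and y of small_box in the frame of lens_kit between -0.07 and -0.05 m); the robot touches nothing.
It fails at once if the middle-sized specimen box left in stock is shifted by more than 3 cm or tipped over (distance of middle_box from where it was at the start of the episode above 0.03 m or angle between middle_box's own z axis and vertical above 0.5 rad).
It fails at once if the card tray left in stock is shifted by more than 3 cm or tipped over (distance of card_tray from where it was at the start of the episode above 0.03 m or angle between card_tray's own z axis and vertical above 0.5 rad).
It fails at once if the acid bottle is tipped by more than 40 degrees (angle between acid_bottle's own z axis and vertical above 0.7 rad).
It also fails if it takes over 118 s, if anything falls off the work surface, if the arm or the gripper's body presses on something with over 40 N, if the wrist force passes 120 N, or if a joint passes its speed limit or range.

### The arm

A 6-joint arm with a two-finger parallel gripper is mounted at the origin on a cart in front of the work surface, level with it; the furniture and walls round the work are solid. World frame = base frame: x ahead of the robot, y to its left, z up, the work surface at z = 0. Lengths are in m, angles in rad, forces in N, time in s.
With the tool pointing down it reaches from about 0.35 to 1 m from the base axis. Payload 7.1 kg.
Tool frame: the origin (TCP) lies between the finger pads; the fingertips stand 14 mm ahead of it and the grasp point (between the pads) lies 5 mm behind it (tip_extent is the distance from the TCP to the fingertips, in m); z points along the fingers, y is the line along which they close (so a half turn about z gives the same grasp; the last joint's range is limited). The gripper opens to 85 mm and grips with 20 to 120 N. Pads are 22 mm wide; open, the fingers measure 114 mm over their backs; the gripper's body (76 mm by 85 mm) begins 54 mm behind the grasp point. The pads swing forward as they close: fully open they stand 13 mm farther back than shut.
Start: joints at [-1.23, 0.423, 1.63, -0, 1.089, -0.019], TCP at [0.22, -0.585, 0.245] pointing down, gripper open.
Joint ranges: [-3, 3], [-0.9, 2.11], [0.09, 2.58], [-1.31, 4.45], [0.11, 2.69], [-2.54, 2.54]. Speed limits (rad/s): [2.39, 2.39, 3.01, 3.14, 3.14, 3.14].

### API

Orientations are given as a unit quaternion [x, y, z, w].
In Python, from workcell import state, capture, finish_job, tip_extent gives the robot as it stands.
- The arm moves only by the shell command python3 -m handwheel 'ROWS' [FORCE]. ROWS is JSON, a list of rows, each a list of 3 entries, a list of its own where there are three numbers: the finger opening in mm, from 0 to 85.4, then the shift along the tool's x, y, z in mm, then the turn about the tool's z in degrees. A call has 1 to 8 rows; each row is the pose to reach, as a shift and turn from the pose commanded when the call began, along the tool's axes at that moment; what a row does not reach only later rows make up. A row lasts 1/8 s, in which the tool goes at most 62.5 mm and 10.7 degrees, less where a joint would pass 70% of its speed; a pose out of reach is approached as far as the arm can. A call with a gripper value outside its range is refused whole. The fingers move at their own pace and stop on an object; FORCE is the grip in N (left out, the last holds). Time passes only in rows, so rows that repeat a pose let the fingers close. It gives the time, the measured TCP pose, the force, the opening and the grip force at its end, in the units of the state.
- state(): the state, without advancing time (a new reading comes with each control period).
- capture(name): name is "scene" or "top"; returns a dict with "pixels" (400x640x3 uint8, blue, green, red), "depth" (400x640 float32, m along the optical axis (not along the pixel's ray), 0 where there is no reading), "vertical_fov" (degrees; the focal length in pixels is half the picture's height over the tangent of half this angle, whatever the lens; pixels are square), "cx", "cy" (the principal point, pixels), "k1" (the pictures are not rectified: a ray, as slopes to the right and down, at radius r is drawn at 1 + k1 r^2 times it, then the intrinsics apply), "pose" (4x4, takes a point from camera to world coordinates). Camera axes: x right, y down, z forward; pixel columns grow to the right and rows downward; lengths in m; the calibration is good to about 2 mm. A picture is of the moment at which its call begins.
- finish_job(): hands the job in; it is judged then, once.
The state is a dict: "time": time; "joints": joint angles; "qvel": joint speeds; "joint_efforts": joint torques, N m; "tcp_pos": TCP position; "orientation": TCP orientation; "contact_force": force on the tool from outside, world axes, zero at the start; "moment": the same for the moment, N m; "width": finger opening in m; "gripper_force": force on a finger pad.
Only numpy, scipy, OpenCV 4.12 (cv2) and the standard library are available. Lean on these libraries where they do the work, as an engineer would, in place of code of your own. Each camera call takes 0.05 s, during which the arm holds its last target. There are 200 camera calls.

## Working session

There is one attempt and no reset: what is moved stays moved. The work goes in short steps, Python scripts to look and compute and a shell command to move; the robot and the scene stay as the last step left them, time stands still between calls to the robot, and variables do not carry over. Pictures are saved under pics/ and viewed, at most 14 in all, crops included, and the job is handed in when it is done.

```bash
ls; mkdir -p pics; cat > h.py <<'E'
import numpy as np, cv2
from workcell import state, capture
def cal(c):
    f=200/np.tan(np.radians(c["vertical_fov"])/2); return f,c["cx"],c["cy"],c["k1"],np.array(c["pose"])
def ray(c,u,v):
    f,cx,cy,k,P=cal(c); d=np.array([(u-cx)/f,(v-cy)/f]); s=d.copy()
    for _ in range(20): s=d/(1+k*(s@s))
    return s
def dep(c,u,v):
    s=ray(c,u,v); z=c["depth"][int(round(v)),int(round(u))]; P=np.array(c["pose"])
    return (P@np.array([s[0]*z,s[1]*z,z,1]))[:3]
def onz(c,u,v,h):
    s=ray(c,u,v); P=np.array(c["pose"]); d=P[:3,:3]@np.array([s[0],s[1],1]); o=P[:3,3]
    return o+d*(h-o[2])/d[2]
E
python3 - <<'E'
from h import *
import pickle
for n in("scene","top"):
    c=capture(n); pickle.dump(c,open(n+".pkl","wb")); cv2.imwrite(f"pics/{n}0.png",c["pixels"]); print(n,c["vertical_fov"],c["cx"],c["cy"],c["k1"],np.round(c["pose"],3).tolist())
print(state())
E
```

```text
pics
scene 57.32422384989247 316.82361553472543 198.56118077389402 0.027045832563851915 [[-0.539, -0.621, 0.569, -0.097], [-0.842, 0.409, -0.351, 0.456], [-0.015, -0.668, -0.744, 0.854], [0.0, 0.0, 0.0, 1.0]]
top 44.39359518672691 311.75115353659874 195.14456731177648 0.00518379378989765 [[0.007, -0.995, 0.102, 0.403], [-1.0, -0.008, -0.008, 0.057], [0.009, -0.101, -0.995, 1.339], [0.0, 0.0, 0.0, 1.0]]
{'time': 0.1, 'joints': array([-1.23000686e+00,  4.23801878e-01,  1.63063084e+00,  1.61787652e-05,
        1.08859679e+00, -1.89866397e-02]), 'qvel': array([-0.00045229, -0.00231919, -0.00249202, -0.00143017,  0.00039   ,
       -0.00075285]), 'joint_efforts': array([-1.77328613e-03, -5.58428693e+01, -2.82445568e+01, -9.33463116e-05,
        3.01444124e-03, -8.12862737e-06]), 'tcp_pos': array([ 0.21991345, -0.5845125 ,  0.24459324]), 'orientation': array([ 9.83864146e-01,  1.78915694e-01, -1.08025464e-04, -7.10291673e-04]), 'contact_force': array([ 0.15763427, -0.37288976,  0.56379641]), 'moment': array([ 0.06903999,  0.0343612 , -0.03521519]), 'gripper_force': 0.0, 'width': 0.08538463477635577}
```

View pics/top0.png

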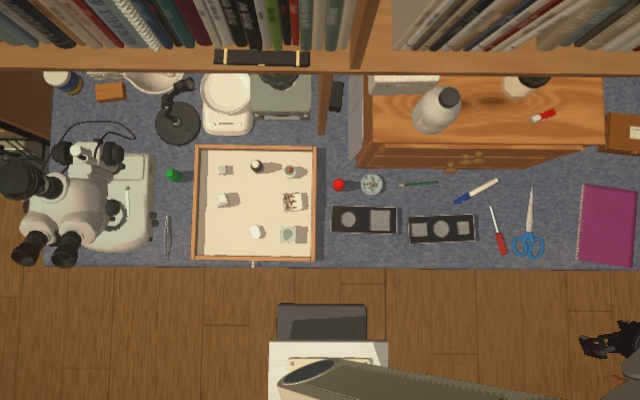

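View pics/scene0.png

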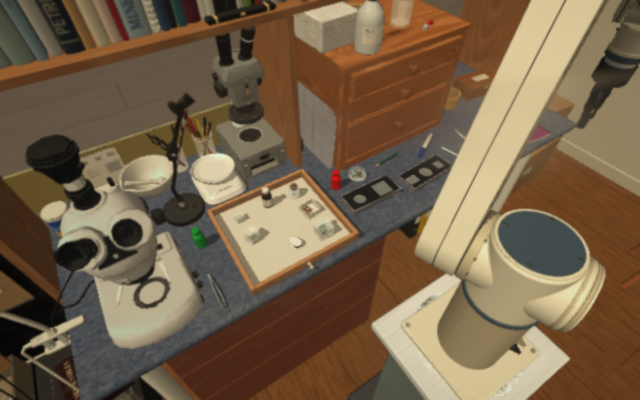

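The top view shows the drawer at columns 195–316, rows 146–261. The acid kit is near (364,220), the lens kit near (443,229), and green and red look-alikes at (173,174) and (338,185). I'll enlarge both areas.

```bash
python3 - <<'E'
import pickle,cv2
c=pickle.load(open("top.pkl","rb"));p=c["pixels"]
cv2.imwrite("pics/a.png",cv2.resize(p[144:264,190:320],None,fx=5,fy=5,interpolation=cv2.INTER_CUBIC)[:600])
cv2.imwrite("pics/b.png",cv2.resize(p[196:252,325:485],None,fx=5,fy=5,interpolation=cv2.INTER_CUBIC))
s=pickle.load(open("scene.pkl","rb"))["pixels"]
cv2.imwrite("pics/c.png",cv2.resize(s[165:290,205:360],None,fx=4.8,fy=4.8,interpolation=cv2.INTER_CUBIC))
E
```

```text
(no output)
```

View pics/a.png

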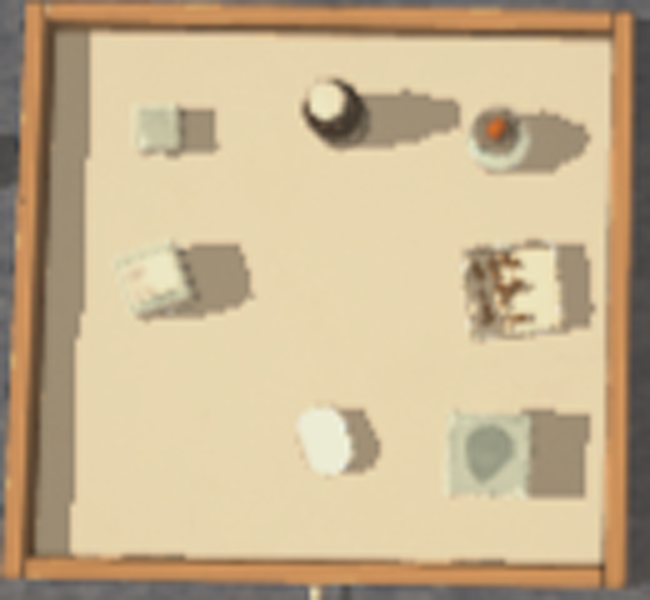

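View pics/b.png

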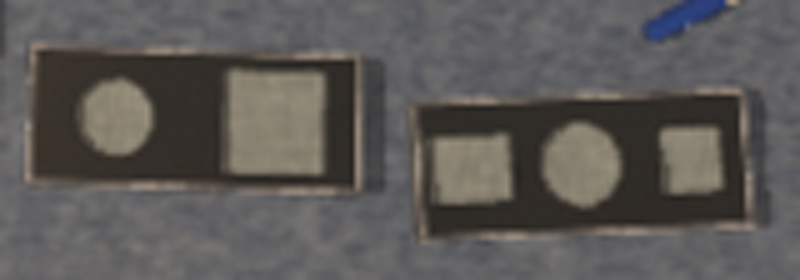

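View pics/c.png

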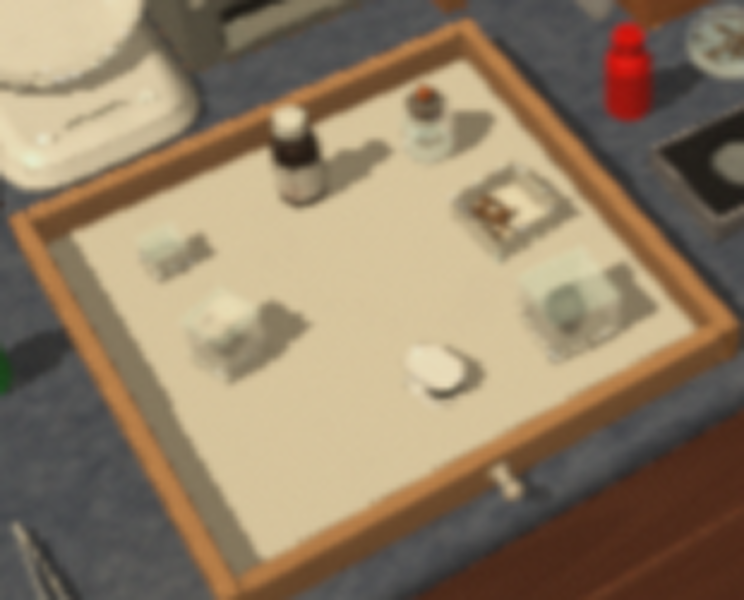

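The drawer crop gives these positions (in crop pixels):

| Thing | Position |
|---|---|
| small box | (159,129) |
| middle box, rotated | (150,280) |
| loupe | (328,440) |
| large box | (490,455) |
| card tray | (512,290) |
| bottle cap | (326,100) |
| vial stone | (497,127) |

In the tray crop the cut-outs are at (116,117) and (275,122) in the acid kit, and at (472,168), (581,165) and (691,160) in the lens kit.

```bash
python3 - <<'E'
from h import *
import pickle
c=pickle.load(open("top.pkl","rb"))
A=lambda u,v:(190+(u+.5)/5-.5,144+(v+.5)/5-.5)
B=lambda u,v:(325+(u+.5)/5-.5,196+(v+.5)/5-.5)
for n,uv,h in [("small",(159,129),.028),("mid",(150,280),.044),("loupe",(328,440),.024),("large",(490,455),.045),("card",(512,290),.027),("cap",(326,100),.077),("stone",(496,127),.062)]:
    print(n,np.round(onz(c,*A(*uv),h),4),"depth",np.round(dep(c,*A(*uv)),4))
# depth clouds
img=c["pixels"]
Z=np.array([[dep(c,u,v) for u in range(190,320)] for v in range(144,264)])
for n,(u,v),r in [("small",(159,129),6),("mid",(152,280),9),("loupe",(328,440),9),("large",(490,455),11),("card",(512,290),11),("bottle",(333,112),9),("vial",(497,137),9)]:
    cu,cv=int(u/5),int(v/5); p=Z[cv-r:cv+r+1,cu-r:cu+r+1].reshape(-1,3)
    m=p[:,2].max(); q=p[(p[:,2]>0.013)&(p[:,2]<.1)]
    if len(q)<4: print(n,"few",len(q),m); continue
    t=q[q[:,2]>np.percentile(q[:,2],90)-.005]
    R=cv2.minAreaRect((t[:,:2]*1000).astype(np.float32)); print(n,len(q),"zmax %.3f"%q[:,2].max(),"med top",np.round(np.median(t,0),4),"rect",np.round(R[0],1),np.round(R[1],1),round(R[2],1))
print("TRAYS")
for n,cs in [("acid",[(34,46),(360,57),(359,190),(28,181)]),("lens",[(411,103),(744,91),(753,224),(420,238)])]:
    w=np.array([onz(c,*B(*q),.02)[:2] for q in cs])*1000
    R=cv2.minAreaRect(w.astype(np.float32)); print(n,np.round(w,1).tolist(),"mean",np.round(w.mean(0),1),"rect",R)
for n,uv in [("bot",(116,117)),("sq",(275,122)),("loupe",(472,169)),("vial",(581,165)),("small",(691,160))]:
    print(n,np.round(onz(c,*B(*uv),.0135)*1000,1),np.round(dep(c,*B(*uv))*1000,1))
# drawer corners, outer top
w=np.array([onz(c,*A(*q),.032)[:2] for q in [(27,4),(632,12),(626,586),(6,577)]])*1000
print("drawer",np.round(w,1).tolist(),w.mean(0))
E
```

```text
small [0.6042 0.2905 0.028 ] depth [0.6047 0.291  0.0252]
mid [0.5209 0.2903 0.044 ] depth [0.5207 0.2898 0.0469]
loupe [0.4376 0.1967 0.024 ] depth [0.4376 0.1966 0.0252]
large [0.4298 0.1092 0.045 ] depth [0.4298 0.1091 0.0471]
card [0.5186 0.0992 0.027 ] depth [0.5191 0.0994 0.0209]
cap [0.6127 0.1954 0.077 ] depth [0.6126 0.1954 0.0774]
stone [0.6016 0.1074 0.062 ] depth [0.6027 0.1077 0.0544]
small 92 zmax 0.035 med top [0.6047 0.293  0.0294] rect [605.2 292.7] [22.6 25.2] 1.1
mid 191 zmax 0.051 med top [0.5222 0.289  0.0451] rect [521.8 290.6] [32.5 33. ] 20.0
loupe 121 zmax 0.031 med top [0.4365 0.1998 0.0246] rect [436.5 199.8] [32.4 26.4] 2.6
large 298 zmax 0.053 med top [0.4288 0.1106 0.0461] rect [429.8 111.3] [44.8 43.3] 85.9
card 118 zmax 0.032 med top [0.515  0.1062 0.0271] rect [518.5  99.9] [48.1 49.9] 6.0
bottle 146 zmax 0.083 med top [0.6119 0.1954 0.0765] rect [612.1 196.1] [18.7 19.3] 62.9
vial 154 zmax 0.066 med top [0.5995 0.1071 0.0538] rect [600.8 107.6] [21.3 22.7] 45.4
TRAYS
acid [[511.4, -7.0], [506.8, -183.2], [435.1, -181.9], [438.6, -4.0]] mean [473. -94.] rect ((473.2655334472656, -93.6877212524414), (177.9636993408203, 72.78888702392578), 88.86551666259766)
lens [[482.1, -210.5], [490.0, -390.7], [418.5, -393.6], [409.7, -214.4]] mean [ 450.1 -302.3] rect ((449.8160400390625, -302.1772766113281), (72.5374526977539, 180.3369598388672), 2.4986581802368164)
bot [473.7 -51.8  13.5] [473.9 -52.1  10.1]
sq [ 471.7 -138.    13.5] [ 471.8 -138.4   10.5]
loupe [ 447.  -244.4   13.5] [ 447.2 -245.6    8.4]
vial [ 449.6 -303.5   13.5] [ 450.  -306.     4.2]
small [ 452.8 -363.2   13.5] [ 452.9 -363.9   11.3]
drawer [[671.2, 362.7], [669.8, 35.7], [361.5, 37.0], [364.1, 364.2]] [516.67113585 199.91526321]
```

The measured heights, sizes and spacings agree with the ones given. Next I need the loupe's angle and the fingertip data.

```bash
cat >> h.py <<'E'
def go(x,y,z,yaw=None):
    "print the shift (mm, tool axes) and turn (deg) to bring TCP to x,y,z (mm), tool-x yaw (deg)"
    from scipy.spatial.transform import Rotation as R
    s=state(); M=R.from_quat(s["orientation"]).as_matrix(); d=M.T@(np.array([x,y,z])-s["tcp_pos"]*1000)
    cur=np.degrees(np.arctan2(M[1,0],M[0,0]))
    t=0 if yaw is None else -((yaw-cur+180)%360-180)
    print("at",np.round(s["tcp_pos"]*1000,1),"yaw %.1f tilt %.2f"%(cur,np.degrees(np.arccos(-M[2,2]))),"shift",np.round(d,1),"turn %.1f"%t,"w %.1f"%(s["width"]*1000),"gf %.1f"%s["gripper_force"],"F",np.round(s["contact_force"],1),"t %.2f"%s["time"],"j6 %.2f"%s["joints"][5])
E
python3 - <<'E'
from h import *
import pickle, workcell
print(workcell.tip_extent() if callable(workcell.tip_extent) else workcell.tip_extent)
c=pickle.load(open("top.pkl","rb"));p=c["pixels"].astype(int)
sub=p[222:242,246:266]; m=(sub[...,0]>195).astype(np.uint8)
print(m.sum()); ys,xs=np.nonzero(m)
w=np.array([onz(c,246+x,222+y,.024)[:2] for x,y in zip(xs,ys)])*1000
k=w.mean(0); e,V=np.linalg.eigh(np.cov(w.T)); print(k,np.sqrt(e)*4,"long axis deg",np.degrees(np.arctan2(V[1,1],V[0,1])), cv2.minAreaRect(w.astype(np.float32)))
go(612,196,200,90)
E
```

```text
0.014
102
[437.90379112 198.88742319] [25.27996517 37.51999999] long axis deg -155.40527747480985 ((437.88665771484375, 198.05783081054688), (34.80861282348633, 23.210590362548828), 22.857858657836914)
at [ 219.9 -584.5  244.6] yaw 20.6 tilt 0.08 shift [ 641.8 -592.4   45.5] turn -69.4 w 85.4 gf 0.0 F [ 0.2 -0.4  0.6] t 0.10 j6 -0.02
```

```bash
python3 -m handwheel '[[60,[642,-592,0],-69],[60,[642,-592,0],-69],[60,[642,-592,0],-69],[60,[642,-592,0],-69],[60,[642,-592,0],-69],[60,[642,-592,0],-69],[60,[642,-592,0],-69],[60,[642,-592,0],-69]]' 40; python3 -c "from h import *;go(612,196,180,90)"
```

```text
time: 1.1
tcp_pos: [0.4453, -0.1364, 0.2453]
orientation: [0.709, 0.705, 0.0, 0.0]
contact_force: [1.1, -0.6, 0.6]
width: 0.0603
gripper_force: 0.0
at [ 445.3 -136.4  245.3] yaw 89.7 tilt 0.01 shift [333.4 164.7  65.3] turn -0.3 w 60.3 gf 0.0 F [ 1.1 -0.6  0.6] t 1.10 j6 -0.32
```

```bash
python3 -m handwheel '[[60,[333,165,0],0],[60,[333,165,0],0],[60,[333,165,0],0],[60,[333,165,0],0],[60,[333,165,0],0],[60,[333,165,0],0],[60,[333,165,65],0],[60,[333,165,65],0]]'; python3 -c "from h import *;go(612,196,48,90)"
```

```text
time: 2.1
tcp_pos: [0.6083, 0.1931, 0.1754]
orientation: [0.709, 0.705, -0.005, -0.003]
contact_force: [-1.2, 0.2, 1.1]
width: 0.0597
gripper_force: 0.0
at [608.3 193.1 175.4] yaw 89.7 tilt 0.61 shift [  3.3   5.  127.3] turn -0.3 w 59.7 gf 0.0 F [-1.2  0.2  1.1] t 2.10 j6 0.29
```

```bash
python3 -m handwheel '[[60,[0,0,0],0],[60,[0,0,0],0],[60,[0,0,0],0]]'; python3 -c "from h import *;go(612,196,38,90)"
```

```text
time: 2.48
tcp_pos: [0.613, 0.1933, 0.1824]
orientation: [0.71, 0.704, 0.001, 0.001]
contact_force: [-0.8, -0.5, 0.3]
width: 0.0602
gripper_force: 0.0
at [613.  193.3 182.4] yaw 89.6 tilt 0.18 shift [  2.6  -1.4 144.4] turn -0.4 w 60.2 gf 0.0 F [-0.8 -0.5  0.3] t 2.48 j6 0.29
```

```bash
python3 -m handwheel '[[60,[3,-1,45],0],[60,[3,-1,90],0],[60,[3,-1,125],0],[60,[3,-1,144],0],[60,[3,-1,144],0],[20,[3,-1,144],0],[20,[3,-1,144],0],[20,[3,-1,144],0]]' 40; python3 -m handwheel '[[20,[0,0,0],0],[20,[0,0,0],0],[20,[0,0,0],0]]'; python3 -c "from h import *;go(473,-52,160,90)"
```

```text
time: 3.48
tcp_pos: [0.6122, 0.197, 0.0382]
orientation: [0.709, 0.705, 0.001, 0.001]
contact_force: [-1.1, -0.0, 6.3]
width: 0.0296
gripper_force: 39.4
time: 3.85
tcp_pos: [0.6122, 0.197, 0.0382]
orientation: [0.709, 0.705, 0.001, 0.001]
contact_force: [-0.7, -0.6, 7.4]
width: 0.0292
gripper_force: 39.4
at [612.2 197.   38.2] yaw 89.6 tilt 0.17 shift [-249.8 -137.2 -122.4] turn -0.4 w 29.2 gf 39.4 F [-0.7 -0.6  7.4] t 3.85 j6 0.30
```

```bash
python3 -m handwheel '[[20,[0,0,-50],0],[20,[0,0,-100],0],[20,[0,0,-130],0],[20,[-50,-28,-130],0],[20,[-105,-58,-130],0],[20,[-160,-88,-130],0],[20,[-215,-120,-130],0],[20,[-248,-138,-130],0]]'; python3 -m handwheel '[[20,[0,0,0],0],[20,[0,0,0],0],[20,[0,0,0],0]]'; python3 -c "from h import *;go(473.7,-51,41,90)"
```

```text
time: 4.85
tcp_pos: [0.4696, -0.0522, 0.1668]
orientation: [0.71, 0.704, -0.0, 0.0]
contact_force: [1.2, -0.6, -0.7]
width: 0.0296
gripper_force: 40.2
time: 5.22
tcp_pos: [0.4721, -0.0497, 0.1665]
orientation: [0.709, 0.705, 0.0, 0.0]
contact_force: [0.0, 0.7, -1.1]
width: 0.0298
gripper_force: 40.2
at [472.1 -49.7 166.5] yaw 89.7 tilt 0.05 shift [ -1.3   1.5 125.5] turn -0.3 w 29.8 gf 40.2 F [ 0.   0.7 -1.1] t 5.22 j6 -0.12
```

```bash
python3 -m handwheel '[[20,[-1,1,50],0],[20,[-1,1,90],0],[20,[-1,1,110],0],[20,[-1,1,118],0],[20,[-1,1,122],0],[20,[-1,1,125],0],[20,[-1,1,126],0],[20,[-1,1,126],0]]'; python3 -c "from h import *;go(473.7,-51,40,90)"
```

```text
time: 6.22
tcp_pos: [0.4727, -0.0515, 0.0408]
orientation: [0.71, 0.705, 0.0, 0.0]
contact_force: [0.4, 0.3, -0.9]
width: 0.0295
gripper_force: 40.2
at [472.7 -51.5  40.8] yaw 89.6 tilt 0.05 shift [0.5 1.  0.8] turn -0.4 w 29.5 gf 40.2 F [ 0.4  0.3 -0.9] t 6.22 j6 -0.13
```

```bash
python3 -m handwheel '[[55,[0,0,0],0],[55,[0,0,0],0],[55,[0,0,0],0],[60,[0,0,-20],0],[65,[0,0,-60],0],[65,[0,0,-110],0],[65,[0,0,-130],0],[65,[0,0,-130],0]]'; python3 -c "from h import *;go(430,111,130,88)"
```

```text
time: 7.22
tcp_pos: [0.4734, -0.0516, 0.1718]
orientation: [0.709, 0.705, 0.001, 0.002]
contact_force: [0.3, -0.1, -0.1]
width: 0.0646
gripper_force: 0.0
at [473.4 -51.6 171.8] yaw 89.6 tilt 0.22 shift [162.3 -44.6  41.5] turn 1.6 w 64.6 gf 0.0 F [ 0.3 -0.1 -0.1] t 7.22 j6 -0.13
```

```bash
python3 -m handwheel '[[65,[50,-14,0],0],[65,[108,-29,0],1],[65,[162,-44,20],1],[65,[162,-44,42],1],[65,[162,-44,42],1],[65,[162,-44,42],1]]'; python3 -c "from h import *;go(430,111,37,88)
c=capture('top');cv2.imwrite('pics/d.png',cv2.resize(c['pixels'][144:264,190:400],None,fx=3.8,fy=3.8,interpolation=cv2.INTER_CUBIC))"
```

```text
time: 7.98
tcp_pos: [0.4294, 0.1103, 0.128]
orientation: [0.716, 0.698, -0.0, -0.0]
contact_force: [0.1, 0.7, -0.4]
width: 0.0647
gripper_force: 0.0
at [429.4 110.3 128. ] yaw 88.6 tilt 0.06 shift [ 0.7  0.7 91. ] turn 0.6 w 64.7 gf 0.0 F [ 0.1  0.7 -0.4] t 7.97 j6 0.25
```

View pics/d.png

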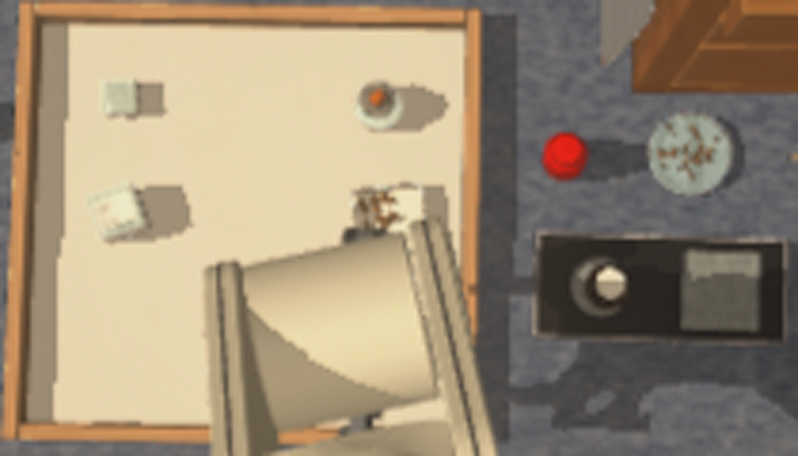

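The bottle stands in the round cut-out, with its cap at crop (608,283). I'll check that number while picking the large box.

```bash
python3 -c "
from h import *;import pickle
c=pickle.load(open('top.pkl','rb'));print(onz(c,349.6,218.1,.079)*1000)"
python3 -m handwheel '[[65,[1,1,40],1],[65,[1,1,75],1],[65,[1,1,91],1],[65,[1,1,91],1],[30,[1,1,91],1],[30,[1,1,91],1],[30,[1,1,91],1],[30,[1,1,91],1]]'; python3 -m handwheel '[[30,[0,0,0],0],[30,[0,0,0],0]]';python3 -c "from h import *;go(471.9,-138,160,89)"
```

```text
[472.55182864 -51.08038996  79.        ]
time: 9.02
tcp_pos: [0.4314, 0.1119, 0.0385]
orientation: [0.722, 0.692, 0.001, 0.001]
contact_force: [0.1, -1.8, 8.3]
width: 0.0431
gripper_force: 41.6
time: 9.28
tcp_pos: [0.4314, 0.1119, 0.0385]
orientation: [0.722, 0.692, 0.001, 0.001]
contact_force: [0.4, -1.2, 8.7]
width: 0.0431
gripper_force: 41.6
at [431.4 111.9  38.5] yaw 87.6 tilt 0.13 shift [-248.    51.2 -121.5] turn -1.4 w 43.1 gf 41.6 F [ 0.4 -1.2  8.7] t 9.28 j6 0.27
```

```bash
python3 -m handwheel '[[30,[0,0,-50],0],[30,[0,0,-100],0],[30,[0,0,-130],0],[30,[-55,11,-130],-1],[30,[-110,23,-130],-1],[30,[-165,35,-130],-1],[30,[-220,46,-130],-1],[30,[-247,51,-130],-1]]'; python3 -m handwheel '[[30,[0,0,0],0],[30,[0,0,0],0],[30,[0,0,0],0]]'; python3 -c "from h import *;go(472,-137,41.5,89)"
```

```text
time: 10.28
tcp_pos: [0.4716, -0.1398, 0.1681]
orientation: [0.716, 0.698, 0.0, 0.001]
contact_force: [-0.5, 1.0, -1.2]
width: 0.043
gripper_force: 41.4
time: 10.65
tcp_pos: [0.4709, -0.136, 0.1674]
orientation: [0.715, 0.699, -0.0, -0.0]
contact_force: [0.4, 0.8, -1.1]
width: 0.0431
gripper_force: 41.4
at [ 470.9 -136.   167.4] yaw 88.7 tilt 0.02 shift [ -1.    1.2 125.9] turn -0.3 w 43.1 gf 41.4 F [ 0.4  0.8 -1.1] t 10.65 j6 -0.28
```

```bash
python3 -m handwheel '[[30,[-1,1,50],0],[30,[-1,1,95],0],[30,[-1,1,115],0],[30,[-1,1,122],0],[30,[-1,1,126],0],[30,[-1,1,127],0],[30,[-1,1,127],0],[30,[-1,1,127],0]]'; python3 -c "from h import *;go(472,-137,41,89)"; python3 -m handwheel '[[60,[0,0,0],0],[60,[0,0,0],0],[60,[0,0,0],0],[60,[0,0,-20],0],[60,[0,0,-60],0],[60,[0,0,-100],0],[50,[0,0,-100],0],[50,[0,0,-100],0]]'; python3 -c "from h import *;go(438,198.5,120,24)"
```

```text
time: 11.65
tcp_pos: [0.4725, -0.1383, 0.0409]
orientation: [0.716, 0.698, 0.0, 0.0]
contact_force: [-0.5, 0.6, -0.6]
width: 0.0431
gripper_force: 41.3
at [ 472.5 -138.3   40.9] yaw 88.6 tilt 0.06 shift [ 1.3 -0.5 -0.1] turn -0.4 w 43.1 gf 41.3 F [-0.5  0.6 -0.6] t 11.65 j6 -0.28
time: 12.65
tcp_pos: [0.4718, -0.1381, 0.14]
orientation: [0.716, 0.698, -0.0, -0.0]
contact_force: [-1.2, 0.9, -0.3]
width: 0.0497
gripper_force: 0.0
at [ 471.8 -138.1  140. ] yaw 88.6 tilt 0.01 shift [335.6 -41.9  20.1] turn 64.6 w 49.7 gf 0.0 F [-1.2  0.9 -0.3] t 12.65 j6 -0.28
```

```bash
python3 -m handwheel '[[50,[55,-7,0],10],[50,[110,-14,0],20],[50,[165,-21,0],30],[50,[220,-28,0],40],[50,[275,-34,0],50],[50,[330,-41,0],60],[50,[335,-42,20],65],[50,[335,-42,20],65]]'; python3 -m handwheel '[[50,[0,0,0],0],[50,[0,0,0],0],[50,[0,0,0],0]]'; python3 -c "from h import *;go(438,198.5,30,24)"
```

```text
time: 13.65
tcp_pos: [0.4362, 0.1982, 0.1181]
orientation: [0.978, 0.206, -0.003, 0.0]
contact_force: [-0.5, 0.6, -0.0]
width: 0.0497
gripper_force: 0.0
time: 14.02
tcp_pos: [0.4386, 0.1971, 0.1207]
orientation: [0.979, 0.204, 0.0, -0.0]
contact_force: [-0.5, 0.3, 0.5]
width: 0.0502
gripper_force: 0.0
at [438.6 197.1 120.7] yaw 23.6 tilt 0.03 shift [-0.  -1.6 90.7] turn -0.4 w 50.2 gf 0.0 F [-0.5  0.3  0.5] t 14.03 j6 1.56
```

```bash
python3 -m handwheel '[[50,[0,-2,40],0],[50,[0,-2,75],0],[50,[0,-2,88],0],[50,[0,-2,92],0],[50,[0,-2,92],0],[35,[0,-2,92],0],[35,[0,-2,92],0]]' 25; python3 -m handwheel '[[22,[0,0,0],0],[20,[0,0,0],0],[20,[0,0,0],0],[20,[0,0,0],0]]';python3 -c "from h import *;go(447,-244,140,92.6)"
```

```text
time: 14.9
tcp_pos: [0.4379, 0.1998, 0.0291]
orientation: [0.979, 0.205, 0.001, -0.0]
contact_force: [-0.0, -0.5, 0.4]
width: 0.0349
gripper_force: 0.0
time: 15.4
tcp_pos: [0.4378, 0.1998, 0.029]
orientation: [0.979, 0.205, 0.0, -0.0]
contact_force: [-1.4, -0.5, 6.0]
width: 0.0245
gripper_force: 24.0
at [437.8 199.8  29. ] yaw 23.6 tilt 0.05 shift [-169.3  410.3 -111.1] turn -69.0 w 24.5 gf 24.0 F [-1.4 -0.5  6. ] t 15.40 j6 1.56
```

```bash
python3 -m handwheel '[[20,[0,0,-20],0],[20,[0,0,-60],0],[20,[0,0,-110],0],[20,[-20,50,-110],-9],[20,[-42,102,-110],-18],[20,[-64,154,-110],-28],[20,[-85,206,-110],-38],[20,[-106,258,-110],-48]]' 35; python3 -c "from h import *;go(447,-243.5,140,92.6)"
```

```text
time: 16.4
tcp_pos: [0.4439, -0.0677, 0.1386]
orientation: [0.824, 0.567, 0.0, 0.0]
contact_force: [1.6, 1.5, -0.0]
width: 0.0241
gripper_force: 34.3
at [443.9 -67.7 138.6] yaw 69.1 tilt 0.04 shift [-163.1   65.7   -1.4] turn -23.5 w 24.1 gf 34.3 F [ 1.6  1.5 -0. ] t 16.40 j6 0.19
```

```bash
python3 -m handwheel '[[20,[-52,18,0],-7],[20,[-104,37,0],-14],[20,[-155,55,0],-21],[20,[-155,55,0],-21],[20,[-155,55,0],-21],[20,[-155,55,0],-21]]'; python3 -c "from h import *;go(447,-243.5,50,92.6)"
```

```text
time: 17.15
tcp_pos: [0.4389, -0.2292, 0.1382]
orientation: [0.708, 0.706, -0.0, -0.0]
contact_force: [0.2, -0.3, -0.6]
width: 0.0244
gripper_force: 34.3
at [ 438.9 -229.2  138.2] yaw 89.8 tilt 0.05 shift [-14.3   8.3  88.2] turn -2.8 w 24.4 gf 34.3 F [ 0.2 -0.3 -0.6] t 17.15 j6 -0.50
```

```bash
python3 -m handwheel '[[20,[-14,8,0],-3],[20,[-14,8,45],-3],[20,[-14,8,80],-3],[20,[-14,8,88],-3],[20,[-14,8,88],-3],[20,[-14,8,88],-3]]'; python3 -c "from h import *;go(447,-243.5,33,92.6)"
```

```text
time: 17.9
tcp_pos: [0.4479, -0.2446, 0.0516]
orientation: [0.69, 0.724, 0.0, 0.001]
contact_force: [0.9, 0.9, -0.3]
width: 0.0243
gripper_force: 34.4
at [ 447.9 -244.6   51.6] yaw 92.8 tilt 0.12 shift [ 1.2 -0.9 18.6] turn 0.2 w 24.3 gf 34.4 F [ 0.9  0.9 -0.3] t 17.90 j6 -0.57
```

```bash
python3 -m handwheel '[[20,[1,-1,8],0],[20,[1,-1,14],0],[20,[1,-1,17],0],[20,[1,-1,19],0],[20,[1,-1,19],0],[20,[1,-1,19],0]]'; python3 -c "from h import *;go(447,-243.5,31.5,92.6)"
```

```text
time: 18.65
tcp_pos: [0.4458, -0.2435, 0.0319]
orientation: [0.69, 0.724, -0.0, -0.0]
contact_force: [-1.9, 1.5, 9.7]
width: 0.0243
gripper_force: 39.6
at [ 445.8 -243.5   31.9] yaw 92.7 tilt 0.02 shift [-0.1  1.2  0.4] turn 0.1 w 24.3 gf 39.6 F [-1.9  1.5  9.7] t 18.65 j6 -0.57
```

```bash
python3 -m handwheel '[[20,[0,1,-1],0],[34,[0,1,-1],0],[40,[0,1,-1],0],[40,[0,1,-1],0],[45,[0,1,-30],0],[50,[0,1,-80],0],[55,[0,1,-110],0],[55,[0,1,-110],0]]'; python3 -c "from h import *;go(601,107.5,150,90)
c=capture('top');cv2.imwrite('pics/e.png',cv2.resize(c['pixels'][196:252,325:485],None,fx=5,fy=5,interpolation=cv2.INTER_CUBIC))"
```

```text
time: 19.65
tcp_pos: [0.4483, -0.2443, 0.1435]
orientation: [0.69, 0.724, 0.001, 0.002]
contact_force: [-0.4, -0.1, 0.0]
width: 0.0554
gripper_force: 0.0
at [ 448.3 -244.3  143.5] yaw 92.7 tilt 0.28 shift [344.1 169.4  -6.7] turn 2.7 w 55.4 gf 0.0 F [-0.4 -0.1  0. ] t 19.65 j6 -0.57
```

View pics/e.png

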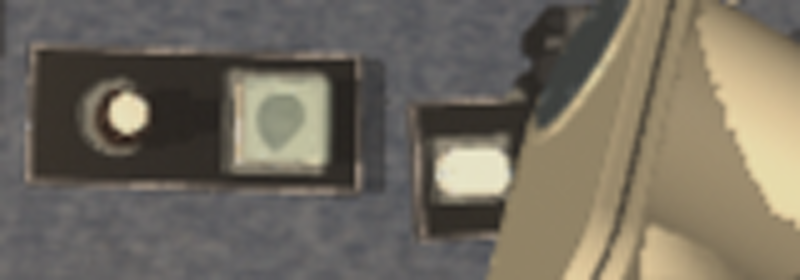

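The view shows the bottle in its round cut-out (cap at 127,112), the large box square in its cut-out (280,121), and the loupe in the oblong (472,173). Next is the vial, on a route clear of the chest.

```bash
python3 -m handwheel '[[60,[55,5,0],0],[60,[110,10,0],1],[60,[165,15,0],2],[60,[220,19,0],3],[60,[275,23,0],3],[60,[303,60,0],3],[60,[325,115,0],3],[60,[344,165,0],3]]'; python3 -m handwheel '[[60,[0,0,0],0],[60,[0,0,0],0],[60,[0,0,0],0]]'; python3 -c "from h import *;go(601,107.5,37,90)"
```

```text
time: 20.7
tcp_pos: [0.5959, 0.1093, 0.1395]
orientation: [0.708, 0.706, -0.001, -0.001]
contact_force: [1.7, -0.3, 0.1]
width: 0.0602
gripper_force: 0.0
time: 21.08
tcp_pos: [0.5936, 0.1074, 0.1404]
orientation: [0.709, 0.705, -0.001, -0.001]
contact_force: [-0.2, 0.2, 0.4]
width: 0.0598
gripper_force: 0.0
at [593.6 107.4 140.4] yaw 89.7 tilt 0.15 shift [  0.2   7.7 103.3] turn -0.3 w 59.8 gf 0.0 F [-0.2  0.2  0.4] t 21.07 j6 0.16
```

```bash
python3 -m handwheel '[[60,[0,8,0],0],[60,[0,8,45],0],[60,[0,8,85],0],[60,[0,8,106],0],[60,[0,8,106],0],[60,[0,8,106],0],[25,[0,8,106],0],[25,[0,8,106],0]]' 35; python3 -m handwheel '[[25,[0,0,0],0],[25,[0,0,0],0],[25,[0,0,0],0]]';python3 -c "from h import *;go(449.6,-303,160,92)"
```

```text
time: 22.08
tcp_pos: [0.6043, 0.1082, 0.037]
orientation: [0.709, 0.706, 0.001, 0.001]
contact_force: [-1.1, 0.5, 5.9]
width: 0.0338
gripper_force: 34.5
time: 22.45
tcp_pos: [0.6043, 0.1082, 0.037]
orientation: [0.709, 0.706, 0.001, 0.001]
contact_force: [-1.1, -0.8, 4.8]
width: 0.0336
gripper_force: 34.5
at [604.3 108.2  37. ] yaw 89.7 tilt 0.15 shift [-411.8 -152.6 -123.6] turn -2.3 w 33.6 gf 34.5 F [-1.1 -0.8  4.8] t 22.45 j6 0.16
```

```bash
python3 -m handwheel '[[25,[0,0,-30],0],[25,[0,0,-80],0],[25,[0,0,-120],0],[25,[-10,-50,-120],0],[25,[-20,-100,-120],0],[25,[-45,-145,-120],0],[25,[-100,-152,-120],0],[25,[-155,-152,-120],0]]'; python3 -m handwheel '[[25,[-55,0,0],0],[25,[-110,0,0],0],[25,[-165,0,0],0],[25,[-220,0,0],-1],[25,[-255,0,0],-2],[25,[-255,0,0],-2],[25,[-255,0,0],-2],[25,[-255,0,0],-2]]'; python3 -c "from h import *;go(449.6,-302.7,42,92)"
```

```text
time: 23.45
tcp_pos: [0.4501, -0.0472, 0.1564]
orientation: [0.708, 0.706, 0.001, 0.001]
contact_force: [1.0, 0.2, 0.4]
width: 0.0335
gripper_force: 35.2
time: 24.45
tcp_pos: [0.4494, -0.3001, 0.1555]
orientation: [0.696, 0.718, 0.0, -0.0]
contact_force: [0.3, 0.2, -0.1]
width: 0.0336
gripper_force: 35.2
at [ 449.4 -300.1  155.5] yaw 91.8 tilt 0.02 shift [-2.600e+00  1.000e-01  1.135e+02] turn -0.2 w 33.6 gf 35.2 F [ 0.3  0.2 -0.1] t 24.45 j6 -0.64
```

```bash
python3 -m handwheel '[[25,[-3,0,50],0],[25,[-3,0,90],0],[25,[-3,0,106],0],[25,[-3,0,112],0],[25,[-3,0,115],0],[25,[-3,0,116],0],[25,[-3,0,116],0],[25,[-3,0,116],0]]'; python3 -c "from h import *;go(449.6,-302.7,39,92)"; python3 -m handwheel '[[45,[0,0,0],0],[55,[0,0,0],0],[55,[0,0,0],0],[55,[0,0,-20],0],[50,[0,0,-60],0],[50,[0,0,-110],0],[50,[0,0,-110],0],[50,[0,0,-110],0]]'; python3 -c "from h import *;go(605,292,150,90)"
```

```text
time: 25.45
tcp_pos: [0.4498, -0.3045, 0.0399]
orientation: [0.696, 0.718, 0.0, 0.0]
contact_force: [-0.3, -0.3, -0.6]
width: 0.0334
gripper_force: 35.2
at [ 449.8 -304.5   39.9] yaw 91.7 tilt 0.05 shift [ 1.8 -0.2  0.9] turn -0.3 w 33.4 gf 35.2 F [-0.3 -0.3 -0.6] t 25.45 j6 -0.65
time: 26.45
tcp_pos: [0.4493, -0.3041, 0.1491]
orientation: [0.696, 0.718, -0.0, -0.0]
contact_force: [0.1, -0.4, -0.5]
width: 0.0497
gripper_force: 0.0
at [ 449.3 -304.1  149.1] yaw 91.7 tilt 0.01 shift [591.1 173.8  -0.9] turn 1.7 w 49.7 gf 0.0 F [ 0.1 -0.4 -0.5] t 26.45 j6 -0.65
```

```bash
python3 -m handwheel '[[50,[60,0,0],0],[50,[120,0,0],1],[50,[180,5,0],2],[50,[240,8,0],2],[50,[300,10,0],2],[50,[360,12,0],2],[50,[415,30,0],2],[50,[460,60,0],2]]'; python3 -m handwheel '[[50,[0,0,0],0],[50,[0,0,0],0]]'; python3 -c "from h import *;go(605,292,120,90)"
```

```text
time: 27.45
tcp_pos: [0.4939, 0.1592, 0.1476]
orientation: [0.708, 0.706, -0.002, -0.001]
contact_force: [1.0, 0.1, -0.6]
width: 0.0503
gripper_force: 0.0
time: 27.7
tcp_pos: [0.494, 0.1569, 0.1477]
orientation: [0.708, 0.706, -0.002, -0.001]
contact_force: [-1.2, -0.2, -0.4]
width: 0.05
gripper_force: 0.0
at [494.  156.9 147.7] yaw 89.8 tilt 0.22 shift [135.6 110.6  27.1] turn -0.2 w 50.0 gf 0.0 F [-1.2 -0.2 -0.4] t 27.70 j6 0.29
```

```bash
python3 -m handwheel '[[50,[45,37,0],0],[50,[90,74,0],0],[50,[135,111,10],0],[50,[135,111,27],0],[50,[135,111,27],0],[50,[135,111,27],0],[50,[135,111,27],0]]'; python3 -c "from h import *;go(605,291.7,29,90)"
```

```text
time: 28.58
tcp_pos: [0.6071, 0.2908, 0.1231]
orientation: [0.709, 0.705, 0.0, 0.0]
contact_force: [-0.0, -0.3, 0.8]
width: 0.0497
gripper_force: 0.0
at [607.1 290.8 123.1] yaw 89.7 tilt 0.02 shift [ 0.9 -2.1 94.1] turn -0.3 w 49.7 gf 0.0 F [-0.  -0.3  0.8] t 28.57 j6 0.43
```

```bash
python3 -m handwheel '[[50,[1,-2,40],0],[50,[1,-2,78],0],[50,[1,-2,90],0],[50,[1,-2,93],0],[50,[1,-2,93],0],[15,[1,-2,93],0],[15,[1,-2,93],0],[15,[1,-2,93],0]]' 35; python3 -m handwheel '[[15,[0,0,0],0],[15,[0,0,0],0],[15,[0,0,0],0]]';python3 -c "from h import *;go(452.5,-362.5,160,92.5)"
```

```text
time: 29.58
tcp_pos: [0.606, 0.2932, 0.0307]
orientation: [0.709, 0.706, 0.001, 0.0]
contact_force: [0.7, -0.1, 6.4]
width: 0.0226
gripper_force: 35.3
time: 29.95
tcp_pos: [0.606, 0.2932, 0.0308]
orientation: [0.709, 0.706, 0.001, 0.0]
contact_force: [-0.3, 0.6, 7.3]
width: 0.0231
gripper_force: 35.3
at [606.  293.2  30.8] yaw 89.7 tilt 0.13 shift [-656.3 -150.3 -130.1] turn -2.8 w 23.1 gf 35.3 F [-0.3  0.6  7.3] t 29.95 j6 0.44
```

```bash
python3 -m handwheel '[[15,[0,0,-30],0],[15,[0,0,-80],0],[15,[0,0,-125],0],[15,[-25,-50,-125],0],[15,[-55,-100,-125],0],[15,[-100,-140,-125],0],[15,[-155,-150,-125],0],[15,[-215,-150,-125],0]]'; python3 -m handwheel '[[15,[-60,0,0],0],[15,[-120,0,0],0],[15,[-180,0,0],0],[15,[-240,0,0],0],[15,[-300,0,0],-1],[15,[-360,0,0],-2],[15,[-400,0,0],-3],[15,[-400,0,0],-3]]'; python3 -c "from h import *;go(452.5,-361.3,140,92.5)"
```

```text
time: 30.95
tcp_pos: [0.4531, 0.0775, 0.1548]
orientation: [0.708, 0.706, 0.0, 0.0]
contact_force: [1.9, -0.9, -0.3]
width: 0.0228
gripper_force: 34.6
time: 31.95
tcp_pos: [0.4524, -0.3243, 0.1547]
orientation: [0.691, 0.723, 0.0, 0.001]
contact_force: [-0.5, 0.4, -0.9]
width: 0.0225
gripper_force: 34.6
at [ 452.4 -324.3  154.7] yaw 92.6 tilt 0.11 shift [-36.9  -1.6  14.7] turn 0.1 w 22.5 gf 34.6 F [-0.5  0.4 -0.9] t 31.95 j6 -0.69
```

```bash
python3 -m handwheel '[[15,[-37,-2,0],0],[15,[-37,-2,0],0],[15,[-37,-2,30],0],[15,[-37,-2,65],0],[15,[-37,-2,85],0],[15,[-37,-2,95],0],[15,[-37,-2,95],0],[15,[-37,-2,95],0]]'; python3 -c "from h import *;go(452.5,-361.3,33,92.5)"
```

```text
time: 32.95
tcp_pos: [0.4528, -0.3589, 0.0603]
orientation: [0.69, 0.724, 0.0, 0.001]
contact_force: [-0.1, 0.0, 0.3]
width: 0.0225
gripper_force: 34.6
at [ 452.8 -358.9   60.3] yaw 92.7 tilt 0.09 shift [-2.3 -0.4 27.3] turn 0.2 w 22.5 gf 34.6 F [-0.1  0.   0.3] t 32.95 j6 -0.74
```

```bash
python3 -m handwheel '[[15,[-2,0,10],0],[15,[-2,0,18],0],[15,[-2,0,23],0],[15,[-2,0,26],0],[15,[-2,0,27],0],[15,[-2,0,27],0],[15,[-2,0,27],0]]'; python3 -c "from h import *;go(452.5,-361.3,33,92.5)"
```

```text
time: 33.83
tcp_pos: [0.4521, -0.3604, 0.0327]
orientation: [0.69, 0.724, -0.0, -0.0]
contact_force: [-2.3, 0.5, 5.9]
width: 0.0229
gripper_force: 35.3
at [ 452.1 -360.4   32.7] yaw 92.7 tilt 0.03 shift [-0.9  0.4 -0.3] turn 0.2 w 22.9 gf 35.3 F [-2.3  0.5  5.9] t 33.83 j6 -0.74
```

```bash
python3 -m handwheel '[[30,[0,0,0],0],[40,[0,0,0],0],[40,[0,0,0],0],[40,[0,0,-20],0],[40,[0,0,-60],0],[40,[0,0,-110],0],[40,[0,0,-150],0],[40,[0,0,-150],0]]'; python3 -m handwheel '[[40,[60,0,0],0],[40,[120,0,0],0],[40,[180,0,0],0],[40,[240,0,0],0],[40,[300,0,0],0],[40,[360,0,0],0],[40,[420,0,0],0],[40,[460,0,0],0]]'; python3 - <<'E'
from h import *
import pickle
c=capture('top');pickle.dump(c,open('end.pkl','wb'));cv2.imwrite('pics/f.png',cv2.resize(c['pixels'][196:252,325:485],None,fx=5,fy=5,interpolation=cv2.INTER_CUBIC))
E
```

```text
time: 34.83
tcp_pos: [0.4541, -0.3621, 0.1872]
orientation: [0.69, 0.724, 0.0, 0.004]
contact_force: [-0.7, 0.5, -0.3]
width: 0.0398
gripper_force: 0.0
time: 35.83
tcp_pos: [0.4293, 0.1011, 0.1823]
orientation: [0.689, 0.724, -0.0, -0.0]
contact_force: [0.8, 0.4, -0.2]
width: 0.0402
gripper_force: 0.0
```

View pics/f.png

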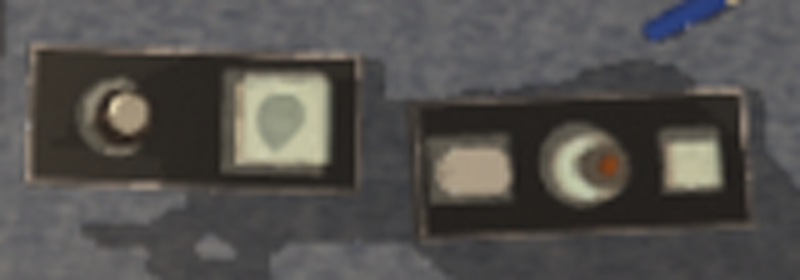

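The end view shows all five in their cut-outs: bottle (127,112), large box (282,121), loupe (474,172), vial stone (606,166) and small box (693,164). I'll check heights and offsets, and confirm that the middle box and card tray haven't moved.

```bash
python3 - <<'E'
from h import *
import pickle
c=pickle.load(open("end.pkl","rb"))
B=lambda u,v:(325+(u+.5)/5-.5,196+(v+.5)/5-.5)
for n,uv,h,t in [("bottle",(127,113),.079,(473.7,-51.8)),("large",(282,121),.047,(471.9,-138)),("loupe",(474,172),.026,(447,-243.5)),("vial",(606,165),.064,(449.7,-303)),("small",(693,164),.030,(452.7,-362.8))]:
    u,v=B(*uv);p=onz(c,u,v,h)*1000;u0,v0=int(round(u)),int(round(v))
    zs=[dep(c,u0+i,v0+j)[2]*1000 for i in(-1,0,1) for j in(-1,0,1)]
    print(n,"off",np.round(p[:2]-t,1),"z med %.1f"%np.median(zs),"expect",h*1000)
c0=pickle.load(open("top.pkl","rb"))
for n,(v,u) in [("mid",(200,220)),("card",(202,292))]:
    print(n,"mean pix diff",np.abs(c["pixels"][v-9:v+10,u-9:u+10].astype(int)-c0["pixels"][v-9:v+10,u-9:u+10]).mean())
go(0,0,0)
E
```

```text
bottle off [-1.4 -0.3] z med 78.2 expect 79.0
large off [-1.4  1.3] z med 47.2 expect 47.0
loupe off [-2.   0.9] z med 27.7 expect 26.0
vial off [-1.7  0.2] z med 63.3 expect 64.0
small off [-2.7  3.9] z med 32.7 expect 30.0
mid mean pix diff 1.3231763619575254
card mean pix diff 20.189289012003695
at [429.5 103.7 182.3] yaw 92.8 tilt 0.09 shift [ -82.5 -434.1  182.2] turn 0.0 w 40.2 gf 0.0 F [1.  1.2 0.1] t 35.88 j6 0.16
```

The small box reads 2.7 mm high. I'll check it more closely with the arm moved away and several depth frames averaged.

```bash
python3 -m handwheel '[[40,[60,-10,0],0],[40,[100,-20,0],0],[40,[100,-20,0],0],[40,[100,-20,0],0]]' >/dev/null; python3 - <<'E'
from h import *
cs=[capture('top') for _ in range(8)]; c=cs[0]; c['depth']=np.median([k['depth'] for k in cs],0)
u0,v0=450,218
Z=np.array([[dep(c,u,v)[2]*1000 for u in range(455,472)] for v in range(218,240)]); print(np.round(Z).astype(int))
Z=np.array([[dep(c,u,v)[2]*1000 for u in range(412,428)] for v in range(224,238)]); print(np.round(Z).astype(int))
im=c['pixels']; cv2.imwrite('pics/g.png',np.hstack([cv2.resize(im[210:250,405:485],(400,200),interpolation=cv2.INTER_CUBIC).repeat(2,0).repeat(1,1)[:400], cv2.resize(im[144:264,190:310],(400,400))]))
s=capture('scene'); cv2.imwrite('pics/s.png',cv2.resize(s['pixels'][140:220,330:460],None,fx=6,fy=6,interpolation=cv2.INTER_CUBIC))
E
```

```text
[[20 20 20 20 20 18 21 19 20 20 19 20 19 19 19 17 18]
 [18 17 19 18 21 19 19 18 18 19 20 19 18 20 19 17 18]
 [18 18 19 17 19 17 20 19 19 21 19 20 19 18 19 18 19]
 [18 19 20 19 17 17 20 17 19 18 16 20 18 15 19 19 18]
 [17  9  9 11  9 10  9 10  8 10  9 11 10 10 18 19 18]
 [19 11  8  8  7 10 12  9  9 10 10 11 12  9 18 20 20]
 [18 17 10 11 10 12 10  9  9  9  9 31 30  9 17 20 18]
 [20 16 13 23 32 32 31 32 30 32 31 31 31  9 16 20 20]
 [21 19 13 23 29 31 30 30 31 30 30 32 31  8 18 18 18]
 [17 18 14 22 31 30 31 33 31 32 29 31 31 10 14 19 20]
 [18 17 11 22 31 29 32 32 31 29 31 30 30 10 15 21 19]
 [20 19 12 22 30 29 31 32 31 30 30 32 31 33 14 16 19]
 [22 18 12 20 29 31 29 31 30 32 32 29 30 31 17 18 20]
 [18 17 10 19 26 30 31 29 30 32 30 32 32 31 14 19 17]
 [20 20 10 20 28 30 31 29 31 30 31 30 30 31 13 18 18]
 [20 17  9 18 27 29 32 30 30 31 25 10 10 11 15 18 20]
 [18 19 10  8  9 12 12 10  9  8  9 10 10  9 13 17 18]
 [18 18 20 18 20 20 18 18 16 19 17 19 20 18 20 19 21]
 [20 19 18 19 19 20 19 19 19 19 19 17 18 19 19 18 18]
 [18 19 20 18 19 21 17 17 19 19 18 18 18 18 19 17 17]
 [20 19 19 20 17 20 18 17 20 19 19 19 17 17 20 21 19]
 [17 19 18 19 18 18 21 17 17 19 20 18 19 19 18 18 18]]
[[10 11  8  8 10 12  9 11 11  7  9 11 12 13 10 17]
 [ 9 10  8 11  9 10 10  9  9  9 10 11 10  9  9 19]
 [10 10 10 27 27 26 26 26 27 28 27 26 27  8 10 18]
 [11 12 26 26 26 25 25 26 25 25 27 27 28 27  8 17]
 [14 26 27 26 25 25 27 28 25 27 25 25 26 27  8 18]
 [13 27 26 25 28 28 29 26 26 27 26 27 27 26 25 17]
 [11 28 26 26 25 26 27 27 28 28 25 26 26 26 25 16]
 [11 27 27 27 26 26 25 28 26 27 26 25 27 26 27 15]
 [12 25 27 25 26 26 26 27 25 28 26 26 26 27 25 16]
 [10 11 28 26 26 25 26 27 28 26 26 25 26 26 11 15]
 [10 12 14 26 25 25 24 26 28 27 27 26 25 10  8 14]
 [ 9  8 10 13 10 10 11 11 10 11 11  8  7 10 10 11]
 [10 11 11  7  8  8  7  7  9 12 10 10  8 10 10 20]
 [16 17 19 20 18 19 19 20 20 20 17 19 19 17 19 19]]
```

View pics/s.png

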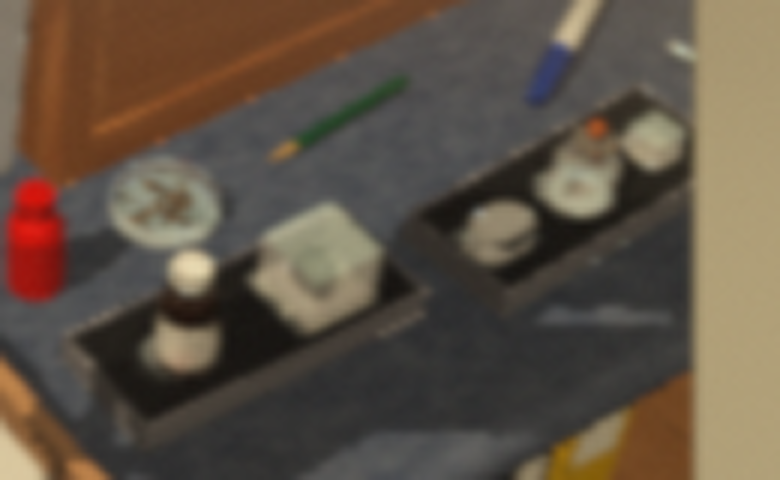

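View pics/g.png

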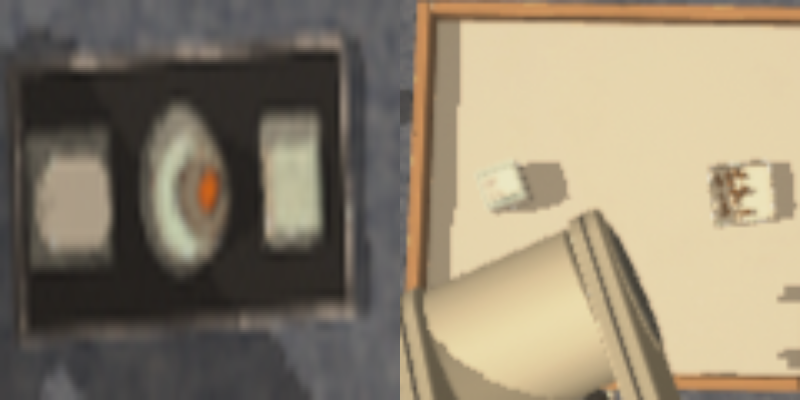

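The averaged depth shows the small box level at about 30–31 mm (30 expected) and the loupe at 26 mm. Everything is upright in its cut-out, and the middle box and card tray are where they started. The arm is clear, so I'm handing the job in.

```bash
python3 -c "
from workcell import finish_job;print(finish_job())"
```

```text
the job is handed in; nothing more can be done
None
```

I made up both loan kits and handed the job in at about 37 s: by camera check all five things sit upright and fully down in their cut-outs, and the middle box and card tray are undisturbed; no verdict came back from the judge.

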